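# Weigh out building slats on the toy shop's sprung scale

### The job

Make up a lot of wooden building slats by weight: take slats from the sloping rack and lay them on the two already on the scale's pan until the pan has sunk so far that its pointer hangs freely between the two prongs of the brass clip. Build them as a square tower on the pan, two slats to a layer, one near each edge as in the bottom layer, each layer crosswise to the one beneath (an odd last slat lies near either edge). Leave slats that are not needed in the rack, and do not shift the bottom slats, the clip or the other things.

Things in the scene. Friction and masses are not known exactly. Their poses are not given: they have to be found in the camera images.
- slat1: plain beech building slat, 140 x 30 x 22 mm (its x, y, z), about 65 g (hidden +-10 %); origin at the centre of its underside, x along its length, z up through its thickness. At the start it lies in the sloping rack, x pointing down the slope (30 degrees, down towards the rack's +x); which of the rack's five places varies. To be used if needed.
- slat2: plain beech building slat, 140 x 30 x 22 mm (its x, y, z), about 65 g (hidden +-10 %); origin at the centre of its underside, x along its length, z up through its thickness. At the start it lies in the sloping rack, x pointing down the slope (30 degrees, down towards the rack's +x); which of the rack's five places varies. To be used if needed.
- slat3: plain beech building slat, 140 x 30 x 22 mm (its x, y, z), about 65 g (hidden +-10 %); origin at the centre of its underside, x along its length, z up through its thickness. At the start it lies in the sloping rack, x pointing down the slope (30 degrees, down towards the rack's +x); which of the rack's five places varies. To be used if needed.
- slat4: plain beech building slat, 140 x 30 x 22 mm (its x, y, z), about 65 g (hidden +-10 %); origin at the centre of its underside, x along its length, z up through its thickness. At the start it lies in the sloping rack, x pointing down the slope (30 degrees, down towards the rack's +x); which of the rack's five places varies. To be used if needed.
- slat5: plain beech building slat, 140 x 30 x 22 mm (its x, y, z), about 65 g (hidden +-10 %); origin at the centre of its underside, x along its length, z up through its thickness. Already on the pan: one of the two parallel slats of the bottom layer, along pan_top's x, its centre line about 45 mm from the pan's centre in y.
- slat6: plain beech building slat, 140 x 30 x 22 mm (its x, y, z), about 65 g (hidden +-10 %); origin at the centre of its underside, x along its length, z up through its thickness. Already on the pan: one of the two parallel slats of the bottom layer, along pan_top's x, its centre line about 45 mm from the pan's centre in y.
- rack: fixed wooden rack, 334 mm wide (y); plain board sloping at 30 degrees, low edge at +x (30 mm up), high edge (113 mm up) at -x, the robot's side; no dividers; lip 10 mm high along the low edge. Origin under its centre. Five places side by side, 66 mm apart in y (36 mm clear between slats, 28 mm beside the pencil case); slats lie flat on the board, low ends on the lip.
- scale: fixed sprung scale: grey housing 190 x 180 mm, 46 mm high, origin under its centre; at its +x side, 126 mm from the centre, a flat aluminium post 156 mm high on which the brass clip sits. May stand left or right of the rack.
- pan_top (a point): centre of the top face of the scale's square steel pan, 160 x 160 x 6 mm, z up, axes as the scale's (x towards the post). 140 mm above the table when empty; it sinks straight down.
- pan (a joint): how far the pan has sunk from empty, m (0 to 0.075). Spring about 70 N/m: each slat sinks it about 9 mm (8 to 10), settling in about 1 s.
- pointer (a point): tip of the dark steel pointer blade, 3 mm thick, fixed to the pan and moving with it; it reaches past the post on its +y side.
- clip_mid (a point): midpoint between the two level prongs (16 mm clear gap, each 3 mm thick, one above the other) of the brass clip on the post, beside the pointer; the pointer stands midway when it is level with this point.
- clip (a joint): how far the clip sits below the empty pan's pointer, m: the pointer is midway between the prongs when joint pan equals joint clip. Set differently each time, held by friction, to be left alone.
- pencil_case: bystander, leave alone: wooden pencil case 140 x 46 x 26 mm lying in one of the rack's five places like a slat, but wider and thicker, with a small dark pull; origin under its centre
- car: bystander, leave alone: wooden toy car 110 x 62 x 60 mm, on the robot's side of the scale; origin under its centre
- jar: bystander, leave alone: glass jar, 60 mm across, 90 mm tall, on the table beyond rack and scale, near the middle; origin under its centre
- game_box: bystander, leave alone: small game box 114 x 104 x 46 mm, on the table beyond the rack; origin under its centre
- giraffe: bystander, leave alone: wooden giraffe, about 105 mm long, 172 mm tall, standing on the robot's side of the rack; origin under its centre
- mug: bystander, leave alone: white mug 76 mm across, 85 mm tall, beyond the rack; origin under its centre
- bridge_block: bystander, leave alone: wooden bridge-shaped block 90 x 35 x 55 mm, on the robot's side of the rack; origin under its centre

How it is judged:
By the outcome, as a careful person would: the job done as asked, in the order asked, and still so for the second after the job is handed in, with the robot touching nothing.
It also fails if it takes over 72 s, if anything falls off the work surface, if the arm or the gripper's body presses on something with over 40 N, if the wrist force passes 120 N, or if a joint passes its speed limit or range.

### The arm

A 7-joint arm with a two-finger parallel gripper is mounted at the origin on the work surface. World frame = base frame: x ahead of the robot, y to its left, z up, the work surface at z = 0. Lengths are in m, angles in rad, forces in N, time in s.
With the tool pointing down it reaches from about 0.4 to 0.85 m from the base axis. Payload 4.4 kg.
Tool frame: the origin (TCP) lies midway between the tips of the shut fingers; the grasp point (between the pads) lies 19 mm behind it; z points along the fingers, y is the line along which they close (so a half turn about z gives the same grasp; the last joint's range is limited). The gripper opens to 94 mm and grips with 3 to 60 N. Pads are 16 mm wide; open, the fingers measure 119 mm over their backs; the gripper's body (75 mm by 177 mm) begins 78 mm behind the grasp point.
Start: joints at [-1.182, 0.628, 0.038, 1.517, -0.027, 0.996, -0.02], TCP at [0.286, 0.584, 0.205] pointing down, gripper open.
Joint ranges: [-3.06, 3.06], [-0.37, 2.12], [-1.25, 1.32], [0.18, 2.47], [-1.1, 4.24], [0.23, 1.98], [-2.94, 2.94]. Speed limits (rad/s): [2.57, 2.57, 3.14, 3.14, 3.14, 3.14, 3.14].

### API

Orientations are given as a unit quaternion [x, y, z, w].
In Python, from station import arm gives the robot as it stands.
- The arm moves only by the tool send_path, called after "Call:" by a JSON object that holds its "op" and its "data", one argument or row to a line. Schema: {"type":"object","properties":{"segments":{"type":"array","items":{"type":"array","items":{"type":"array","items":{"type":"number"},"minItems":5,"maxItems":5},"minItems":1,"maxItems":20},"minItems":1,"maxItems":1},"squeeze":{"type":"number"},"only":{"type":"string"},"quiet":{"type":"boolean"},"lines":{"type":"string"}},"required":["segments"],"additionalProperties":false}. segments is a list that holds a single list of rows (three levels of brackets), with 1 to 20 rows, each of 5 numbers: dx, dy, dz in m, then a turn about the tool's z in rad, then the opening from 0.0 (shut) to 1.0 (fully open); each row shifts and turns the commanded pose from where the row before left it, along the tool's axes as they then stand; what a row does not reach is not made up. A row lasts 1/8 s, in which the tool goes at most 0.0625 m and 0.188 rad, less where a joint would pass 70% of its speed; a pose out of reach is approached as far as the arm can. The fingers move at their own pace and stop on an object; squeeze is the grip in N (left out, the last holds). Time passes only in rows, so rows that do not move let the fingers close. The tool returns the time, the measured TCP pose, the force, the opening and the grip force at its end. only (a regular expression) keeps the lines of the reply that match it, lines (a string "A,B") keeps lines A to B, and quiet returns only ok. Input that does not fit is refused with a message, and nothing moves.
- arm.read_state(): the state, without advancing time (a new reading comes with each control period).
- arm.camera(name): name is "side" or "top"; returns the picture (384x512x3 uint8, red, green, blue); there is no depth.
- arm.camera_info(name): a dict with "fov_y" (degrees; the focal length in pixels is half the picture's height over the tangent of half this angle, whatever the lens; pixels are square), "cx", "cy" (the principal point, pixels), "world_from_camera" (4x4, takes a point from camera to world coordinates). Camera axes: x right, y up, looking along -z (the intrinsics and any distortion apply to the point x, -y, -z); pixel columns grow to the right and rows downward; lengths in m; the calibration is good to about 2 mm. A picture is of the moment at which its call begins. camera_info takes no time and is no camera call.
- arm.job_done(): hands the job in; it is judged then, once.
The state is a dict: "time_s": time; "joints": joint angles; "dq": joint speeds; "tau": joint torques, N m; "tcp_pos": TCP position; "ee_rot": TCP orientation; "force": force on the tool from outside, world axes, zero at the start; "wrist_torque": the same for the moment, N m; "width": opening from 0.0 (shut) to 1.0 (fully open); "grasp_force": force on a finger pad.
Only numpy, scipy, OpenCV 4.12 (cv2) and the standard library are available. Lean on these libraries where they do the work, as an engineer would, in place of code of your own. Each camera call takes 0.05 s, during which the arm holds its last target. There are 200 camera calls.

## Working session

There is one attempt and no reset: what is moved stays moved. The work goes in short steps, Python scripts to look and compute and a tool call to move; the robot and the scene stay as the last step left them, time stands still between calls to the robot, and variables do not carry over. Pictures are saved under pics/ and viewed, at most 10 in all, crops included, and the job is handed in when it is done.

```bash
ls; mkdir -p pics; python3 - <<'E'
from station import arm
import cv2
for n in("top","side"):
    cv2.imwrite(f"pics/{n}0.png",cv2.cvtColor(arm.camera(n),cv2.COLOR_RGB2BGR)); print(n,arm.camera_info(n))
s=arm.read_state();print(s)
E
```

```text
pics
station.py
top {'fov_y': 51.590054417666764, 'cx': 248.5345914965499, 'cy': 190.80544251276527, 'world_from_camera': array([[-0.01782885,  0.98625373, -0.16427329,  0.40347742],
       [-0.99965767, -0.01443673,  0.02182017,  0.00283226],
       [ 0.01914865,  0.16460608,  0.9861735 ,  0.98805899],
       [ 0.        ,  0.        ,  0.        ,  1.        ]])}
side {'fov_y': 42.957900022300784, 'cx': 257.5104902041204, 'cy': 185.37654997786075, 'world_from_camera': array([[ 0.99889881,  0.02364875, -0.04052036,  0.49597825],
       [-0.04671214,  0.58184517, -0.811957  , -0.90129647],
       [ 0.00437481,  0.81295568,  0.58230913,  0.74116081],
       [ 0.        ,  0.        ,  0.        ,  1.        ]])}
{'time_s': 0.1, 'joints': array([-1.1817906 ,  0.62925395,  0.03841961,  1.51820674, -0.02700875,
        0.99628136, -0.01998574]), 'dq': array([ 1.68648948e-03, -2.35649157e-03,  5.34178866e-04, -2.14297788e-03,
        1.31528876e-03,  8.89482447e-06, -2.43937313e-03]), 'tau': array([ 1.74833523e-03, -5.50789726e+01,  1.14688743e+00, -1.87117302e+01,
       -5.22108853e-02,  1.92095933e-02,  3.47356831e-05]), 'tcp_pos': array([0.28524528, 0.58344187, 0.20466499]), 'ee_rot': array([ 2.25432724e-01,  9.74258395e-01, -7.94450249e-04, -1.87588258e-04]), 'force': array([ 0.22158668, -0.27102621,  0.41019445]), 'wrist_torque': array([0.02521947, 0.04421748, 0.01233693]), 'grasp_force': 0.0, 'width': 0.9959946703426985}
```

View pics/top0.png

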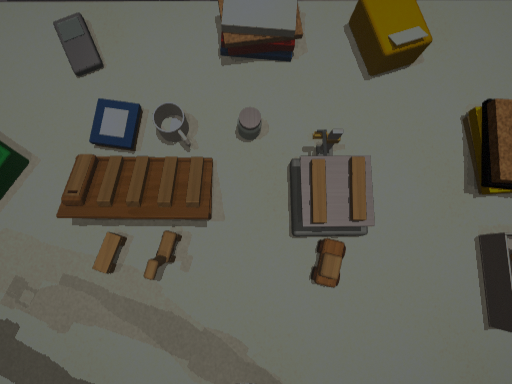

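View pics/side0.png

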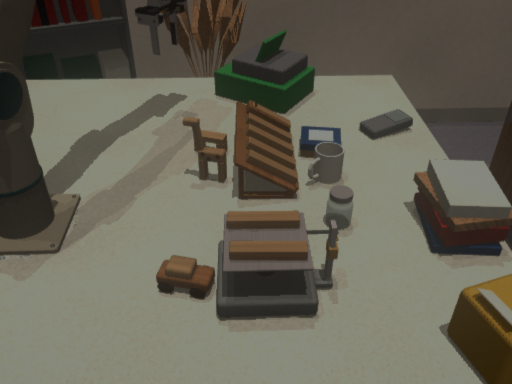

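The top view shows the rack on the left: the pencil case at about (78,180) and four slats at columns 108, 137, 167 and 195. The scale is on the right, with pan slats at columns 319 and 358 and the post and clip near (325,135). The side view shows the post and clip at about (332,240). Next I'll look at enlarged crops.

```bash
cat > h.py <<'E'
import numpy as np, cv2
from station import arm
def ray(n,u,v):
    i=arm.camera_info(n); f=192/np.tan(np.radians(i["fov_y"])/2); T=i["world_from_camera"]
    return T[:3,3], T[:3,:3]@np.array([(u-i["cx"])/f,-(v-i["cy"])/f,-1.])
def onz(n,u,v,z):
    o,d=ray(n,u,v); return o+d*(z-o[2])/d[2]
def onplane(n,u,v,p,nn):
    o,d=ray(n,u,v); return o+d*((p-o)@nn)/(d@nn)
def proj(n,P):
    i=arm.camera_info(n); f=192/np.tan(np.radians(i["fov_y"])/2); T=i["world_from_camera"]
    c=T[:3,:3].T@(np.asarray(P)-T[:3,3]); return np.array([i["cx"]+f*c[0]/-c[2], i["cy"]-f*c[1]/-c[2]])
def tri(a,b):
    o1,d1=ray("top",*a);o2,d2=ray("side",*b)
    s=np.linalg.lstsq(np.c_[d1,-d2],o2-o1,rcond=None)[0]
    p,q=o1+s[0]*d1,o2+s[1]*d2; return (p+q)/2,np.linalg.norm(p-q)
E
python3 - <<'E'
import cv2,numpy as np
t=cv2.imread("pics/top0.png");s=cv2.imread("pics/side0.png")
a=cv2.resize(t[145:229,50:220],None,fx=4.6,fy=4.6,interpolation=cv2.INTER_CUBIC)[:, :782]
b=cv2.resize(t[120:245,280:385],(390//1,464),interpolation=cv2.INTER_CUBIC)
c=s[205:300,205:350];c=cv2.resize(c,(390,int(390*95/145)),interpolation=cv2.INTER_CUBIC)
cv2.imwrite("pics/rackcrop.png",a)
d=np.zeros((464,790,3),np.uint8);d[:,:390]=b;d[:c.shape[0],395:785]=c
e=cv2.resize(s[215:265,310:350],(160,200),interpolation=cv2.INTER_CUBIC);d[262:462,400:560]=e
cv2.imwrite("pics/scalecrop.png",np.clip(d*1.5,0,255).astype(np.uint8))
E
```

```text
(no output)
```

View pics/rackcrop.png

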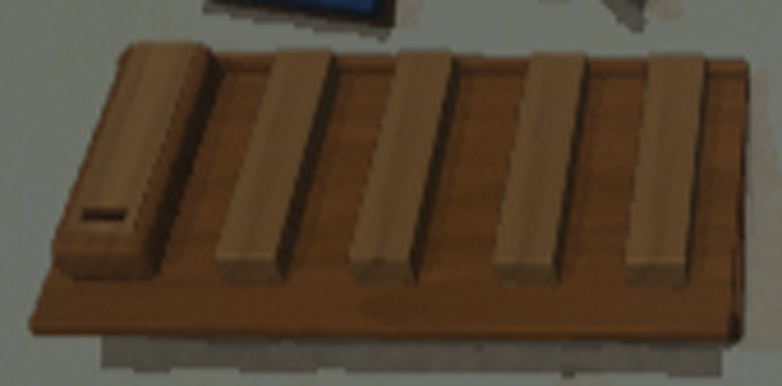

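View pics/scalecrop.png

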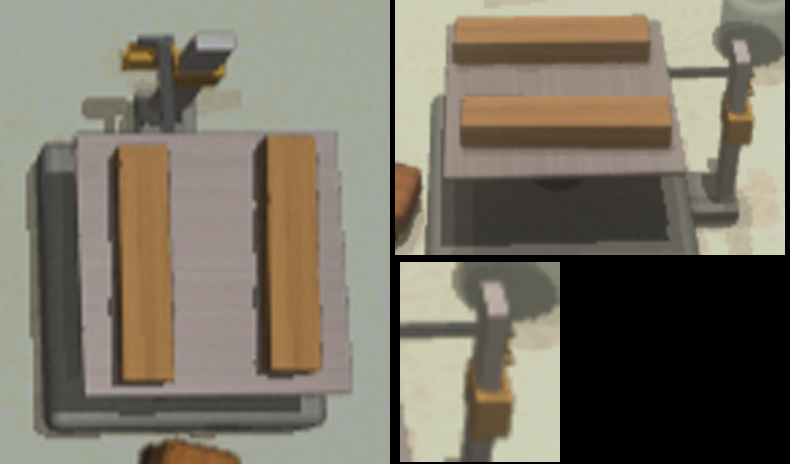

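The crops show four slat tops with their corners readable, the pan corners, and two bottom slats. The pointer bar in the side view is at about row 231.5, with the brass collar below it and the prong ends near (337,236–240). Now I'll compute positions and zoom in on the clip.

```bash
python3 - <<'E'
from h import *
np.set_printoptions(precision=4,suppress=True)
R=lambda p:(50+p[0]/4.6,145+p[1]/4.6)
S=lambda p:(280+p[0]/3.713,120+p[1]/3.712)
hi=[onz("top",*R(p),.113) for p in((32,325),(742,338))]; d=hi[1]-hi[0]
print("rack high edge",hi,np.linalg.norm(d),"yaw",np.degrees(np.arctan2(d[0],-d[1])))
def rect(q,z,T):
    P=[onz("top",*T(p),z) for p in q]; c=np.mean(P,0); ax=(P[0]+P[1]-P[2]-P[3])/2
    print("c",c,"yaw",np.degrees(np.arctan2(ax[1],ax[0])),"L",np.linalg.norm(ax),"W",np.linalg.norm(P[0]+P[3]-P[1]-P[2])/2)
def slat(q):
    # low-end top edge z, high-end top edge z
    P=[onz("top",*R(p),z) for p,z in zip(q,(.052,.052,.122,.122))]
    c=np.mean(P,0); ax=(P[0]+P[1]-P[2]-P[3])/2
    print("slat",c,"yaw",np.degrees(np.arctan2(ax[1],ax[0])),"L",np.linalg.norm(ax),"W",np.linalg.norm(P[0]+P[3]-P[1]-P[2])/2)
for q in ([(277,52),(335,52),(278,262),(217,260)],[(400,52),(458,53),(413,264),(351,262)],[(530,54),(586,54),(558,266),(496,264)],[(650,54),(705,54),(687,266),(626,264)]): slat(q)
rect([(77,131),(338,131),(352,392),(86,395)],.122,S)
rect([(119,145),(167,144),(173,380),(121,382)],.144,S)
rect([(267,137),(314,136),(320,370),(272,374)],.144,S)
for n,u,v in(("giraffe",165,252),("car",329,262),("jar",250,123),("bridge",109,253)):print(n,onz("top",u,v,.05))
t=cv2.imread("pics/top0.png");s=cv2.imread("pics/side0.png")
d=np.zeros((400,800,3),np.uint8)
d[:,:395]=cv2.resize(t[124:157,310:343],(395,400),interpolation=cv2.INTER_NEAREST)
d[:,405:]=cv2.resize(s[222:262,310:350],(395,400),interpolation=cv2.INTER_NEAREST)
cv2.imwrite("pics/clip.png",np.clip(d*1.6,0,255).astype(np.uint8))
E
```

```text
rack high edge [array([0.5002, 0.4041, 0.113 ]), array([0.4886, 0.0666, 0.113 ])] 0.3376568622697382 yaw -1.9689648443256942
slat [0.5882 0.2995 0.087 ] yaw -0.8404766243758014 L 0.13905946599963018 W 0.02950999618834576
slat [0.5867 0.2357 0.087 ] yaw -1.0796320636080743 L 0.13978311912770927 W 0.029834316046498843
slat [0.5849 0.1676 0.087 ] yaw -0.45821509183774334 L 0.1400496622010376 W 0.029370948792185207
slat [0.584  0.1056 0.087 ] yaw -0.9609686779602852 L 0.1401714250889389 W 0.028943263207595948
c [ 0.5464 -0.2139  0.122 ] yaw -0.6522693181928345 L 0.15923906778872082 W 0.15834735335421593
c [ 0.5428 -0.1683  0.144 ] yaw -1.7426174386220186 L 0.13969237924126823 W 0.029251059091358448
c [ 0.5466 -0.2555  0.144 ] yaw -2.332122429923128 L 0.13967393074760837 W 0.028006279020431228
giraffe [0.4183 0.1789 0.05  ]
car [ 0.3886 -0.2027  0.05  ]
jar [ 0.7291 -0.0246  0.05  ]
bridge [0.4183 0.3082 0.05  ]
```

View pics/clip.png

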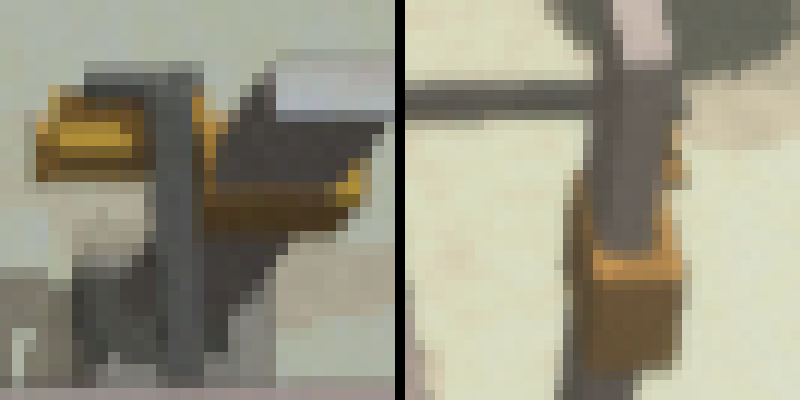

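The clip zoom shows the pointer bar at side row 232 and top column 324.8, with the prongs on the post's +y side. The collar's front face spans about side rows 250–259. I'll estimate the height gap from these.

```bash
python3 - <<'E'
from h import *
np.set_printoptions(precision=4,suppress=True)
o,a=ray("side",311,232);_,b=ray("side",327,232)
print("pointer",onplane("top",324.8,145,o,np.cross(a,b)))
print("collar top corner",tri((337.9,139.6),(328.7,249.8)))
p,_=tri((337.9,139.6),(328.7,249.8))
for dz in(0,.019,.022,.026,.03): print(dz,proj("side",p-[0,0,dz]))
# prongs: y about pointer's; upper prong left end top view
q=onplane("top",324.8,145,o,np.cross(a,b))
for v in(234,236,239,241):
    o2,d2=ray("side",337.5,v)
    for y in (q[1]+.01,q[1]+.02): print(v,y,(o2+d2*(y-o2[1])/d2[1]))
for u,v in((314,135),(314,137.5)):
    for z in(.09,.1,.11): print(u,v,onz("top",u,v,z))
E
```

```text
pointer [ 0.6515 -0.1917  0.1177]
collar top corner (array([ 0.667 , -0.2261,  0.1028]), np.float64(0.0025597911664175456))
0 [329.3562 249.6307]
0.019 [328.4654 256.9088]
0.022 [328.3267 258.0423]
0.026 [328.1425 259.5471]
0.03 [327.9592 261.0445]
234 -0.1817460328591214 [ 0.6907 -0.1817  0.1023]
234 -0.1717460328591214 [ 0.6934 -0.1717  0.0934]
236 -0.1817460328591214 [ 0.6912 -0.1817  0.0971]
236 -0.1717460328591214 [ 0.6939 -0.1717  0.0881]
239 -0.1817460328591214 [ 0.692  -0.1817  0.0891]
239 -0.1717460328591214 [ 0.6947 -0.1717  0.08  ]
241 -0.1817460328591214 [ 0.6925 -0.1817  0.0837]
241 -0.1717460328591214 [ 0.6953 -0.1717  0.0746]
314 135 [ 0.684  -0.1736  0.09  ]
314 135 [ 0.6809 -0.1716  0.1   ]
314 135 [ 0.6778 -0.1697  0.11  ]
314 137.5 [ 0.6779 -0.1733  0.09  ]
314 137.5 [ 0.6749 -0.1714  0.1   ]
314 137.5 [ 0.6718 -0.1694  0.11  ]
```

```bash
cat > d.py <<'E'
import sys,numpy as np
from station import arm
from scipy.spatial.transform import Rotation as Ro
# args: x y z yclose_deg  -> turn (first), then dx dy dz in tool axes after turn
x,y,z,a=map(float,sys.argv[1:5]); s=arm.read_state(); R=Ro.from_quat(s["ee_rot"]).as_matrix()
cur=np.degrees(np.arctan2(R[1,1],R[0,1])); t=(a-cur+90)%180-90
for k in (t,) : 
    Rn=Ro.from_euler('z',k,degrees=True).as_matrix()@R
    print("t",round(s["time_s"],2),"turn",round(-np.radians(k),4),"delta",np.round(Rn.T@(np.array([x,y,z])-s["tcp_pos"]),4),"tcp",np.round(s["tcp_pos"],4),"j7",round(s["joints"][6],2),"w",round(s["width"],3))
E
```

Call:
{"op": "send_path", "data": {
  "segments": [
    [[0, 0, 0, -0.145, 0.55], [0, 0, 0, -0.145, 0.55], [0, 0, 0, -0.145, 0.55], [-0.0303, -0.0472, 0, 0, 0.55], [-0.0303, -0.0472, 0, 0, 0.55], [-0.0303, -0.0472, 0, 0, 0.55], [-0.0303, -0.0472, 0, 0, 0.55], [-0.0303, -0.0472, 0, 0, 0.55], [-0.0303, -0.0472, 0, 0, 0.55], [-0.0303, -0.0472, 0, 0, 0.55], [-0.0303, -0.0472, 0, 0, 0.55], [-0.0303, -0.0472, 0, 0, 0.55], [-0.0303, -0.0472, 0, 0, 0.55], [0, 0, 0, 0, 0.55]]
  ],
  "squeeze": 12
}}

```text
time_s: 1.85
tcp_pos: [0.581, 0.0996, 0.2049]
ee_rot: [0.014, 1.0, -0.002, 0.0]
force: [-0.0, -0.5, 0.8]
width: 0.546
grasp_force: 0.0
```

```bash
python3 d.py 0.5785 0.1056 0.074 88.8
```

```text
t 1.85 turn -0.008 delta [0.0027 0.0064 0.1308] tcp [0.581  0.0996 0.2049] j7 1.28 w 0.546
```

Call:
{"op": "send_path", "data": {
  "segments": [
    [[0.0027, 0.0064, 0.04, -0.008, 0.55], [0, 0, 0.04, 0, 0.55], [0, 0, 0.03, 0, 0.55], [0, 0, 0.021, 0, 0.55], [0, 0, 0, 0, 0.55], [0, 0, 0, 0, 0.2], [0, 0, 0, 0, 0.2], [0, 0, 0, 0, 0.2], [0, 0, 0, 0, 0.2], [0, 0, 0, 0, 0.2]]
  ],
  "squeeze": 12
}}

```text
time_s: 3.1
tcp_pos: [0.5768, 0.1125, 0.0751]
ee_rot: [0.006, 1.0, 0.0, 0.0]
force: [-0.8, -1.3, 6.2]
width: 0.319
grasp_force: 11.8
```

```bash
python3 d.py 0.5785 0.1056 0.074 88.8
```

```text
t 3.1 turn 0.0089 delta [-0.0019 -0.0068  0.0011] tcp [0.5768 0.1125 0.0751] j7 1.26 w 0.319
```

Call:
{"op": "send_path", "data": {
  "segments": [
    [[0, 0, -0.03, 0, 0.2], [0, 0, -0.045, 0, 0.2], [0, 0, -0.045, 0, 0.2], [0.037, -0.028, 0, 0, 0.2], [0.037, -0.028, 0, 0, 0.2], [0.037, -0.028, 0, 0, 0.2], [0.037, -0.028, 0, 0, 0.2], [0, 0, 0.05, 0, 0.2], [0, 0, 0.05, 0, 0.2], [0, 0, 0.03, 0, 0.2], [0, 0, 0, 0, 0.2]]
  ]
}}

```text
time_s: 4.47
tcp_pos: [0.4255, 0.0023, 0.0629]
ee_rot: [0.006, 1.0, -0.0, -0.002]
force: [0.3, -0.2, -1.6]
width: 0.321
grasp_force: 11.8
```

```bash
python3 d.py 0.43 0 0.008 90
python3 - <<'E'
from h import *
cv2.imwrite("pics/side1.png",cv2.cvtColor(arm.camera("side"),cv2.COLOR_RGB2BGR)[90:320,90:380].repeat(2,0).repeat(2,1))
E
```

```text
t 4.47 turn -0.0116 delta [-0.0048 -0.0022  0.0549] tcp [0.4255 0.0023 0.0629] j7 1.41 w 0.321
```

View pics/side1.png

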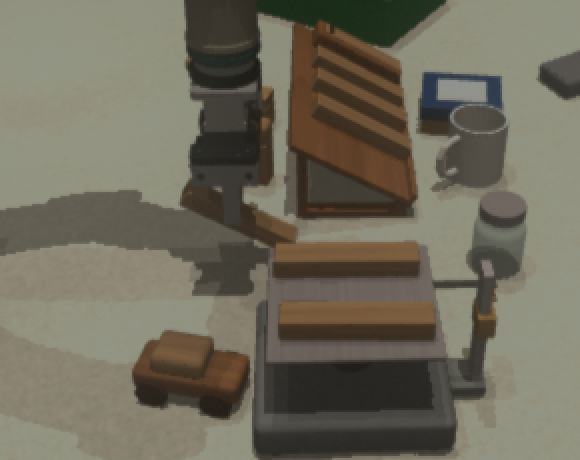

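The slat hangs tilted in the gripper at about (240,210) in this crop, clear of everything. Next I press it level on the table with a light grip.

Call:
{"op": "send_path", "data": {
  "segments": [
    [[0, 0, 0.02, 0, 0.2], [0, 0, 0.008, 0, 0.2], [0, 0, 0.008, 0, 0.2], [0, 0, 0.008, 0, 0.2], [0, 0, 0.006, 0, 0.2], [0, 0, 0.003, 0, 0.2], [0, 0, 0, 0, 0.2]]
  ],
  "squeeze": 5
}}

```text
time_s: 5.4
tcp_pos: [0.4283, 0.002, 0.0125]
ee_rot: [0.006, 1.0, -0.0, 0.001]
force: [0.3, -0.5, -0.5]
width: 0.322
grasp_force: 5.0
```

Call:
{"op": "send_path", "data": {
  "segments": [
    [[0, 0, 0, 0, 0.5], [0, 0, 0, 0, 0.5], [0, 0, 0, 0, 0.5]]
  ],
  "squeeze": 5
}}

```text
time_s: 5.78
tcp_pos: [0.4276, 0.0023, 0.012]
ee_rot: [0.006, 1.0, -0.0, -0.0]
force: [-0.4, 0.1, 1.0]
width: 0.501
grasp_force: 0.0
```

```bash
python3 d.py 0.43 0 0.006 88.5
python3 - <<'E'
from h import *
cv2.imwrite("pics/side2.png",cv2.cvtColor(arm.camera("side"),cv2.COLOR_RGB2BGR)[150:250,150:280].repeat(4,0).repeat(4,1))
E
```

```text
t 5.78 turn 0.0145 delta [-0.0025 -0.0022  0.006 ] tcp [0.4276 0.0023 0.012 ] j7 0.8 w 0.501
```

View pics/side2.png

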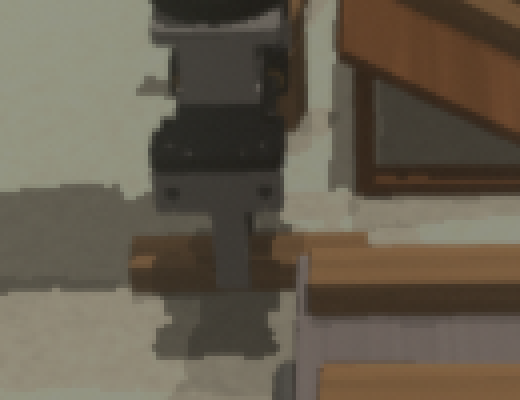

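The slat is flat on the table, with its back top edge spanning crop columns 132–368. I'll compute the offset from the gripper.

```bash
python3 - <<'E'
from h import *
for u,v in ((132,240),(368,238),(132,262),(300,262)):
    print(onz("side",150+u/4,150+v/4,.022))
E
python3 d.py 0.43 0 0.006 88.5
```

```text
[0.36550717 0.00886369 0.022     ]
[0.50475511 0.00501952 0.022     ]
[ 0.36709263 -0.01175768  0.022     ]
[ 0.46473208 -0.01579789  0.022     ]
t 5.83 turn 0.0144 delta [-0.0025 -0.0022  0.0059] tcp [0.4276 0.0023 0.0119] j7 0.8 w 0.502
```

Call:
{"op": "send_path", "data": {
  "segments": [
    [[-0.008, -0.001, 0.005, 0, 0.5], [0, 0, 0, 0, 0.5], [0, 0, 0, 0, 0.2], [0, 0, 0, 0, 0.2], [0, 0, 0, 0, 0.2], [0, 0, 0, 0, 0.2], [0, 0, -0.04, 0, 0.2], [0, 0, -0.0625, 0, 0.2], [0, 0, -0.0625, 0, 0.2], [0, 0, -0.05, 0, 0.2], [0, 0, 0, 0.157, 0.2], [0, 0, 0, 0.157, 0.2], [0, 0, 0, 0.157, 0.2], [0, 0, 0, 0.157, 0.2], [0, 0, 0, 0.157, 0.2], [0, 0, 0, 0.157, 0.2], [0, 0, 0, 0.157, 0.2], [0, 0, 0, 0.157, 0.2], [0, 0, 0, 0.157, 0.2], [0, 0, 0, 0.157, 0.2]]
  ],
  "squeeze": 15
}}

```text
time_s: 8.32
tcp_pos: [0.4351, 0.0011, 0.2217]
ee_rot: [0.713, 0.701, -0.0, -0.0]
force: [-0.7, 0.7, -0.1]
width: 0.315
grasp_force: 15.0
```

```bash
python3 d.py 0.5905 -0.2142 0.16 178.5
```

```text
t 8.32 turn 0.0101 delta [-0.2112  0.1611  0.0615] tcp [0.4351 0.0011 0.2217] j7 -0.22 w 0.315
```

Call:
{"op": "send_path", "data": {
  "segments": [
    [[-0.0422, 0.0322, 0, 0.01, 0.2], [-0.0422, 0.0322, 0, 0, 0.2], [-0.0422, 0.0322, 0, 0, 0.2], [-0.0422, 0.0322, 0, 0, 0.2], [-0.0422, 0.0322, 0, 0, 0.2], [0, 0, 0.03, 0, 0.2], [0, 0, 0.02, 0, 0.2], [0, 0, 0, 0, 0.2]]
  ]
}}

```text
time_s: 9.32
tcp_pos: [0.5908, -0.2124, 0.1698]
ee_rot: [0.714, 0.7, -0.001, -0.002]
force: [-0.1, 0.0, -0.7]
width: 0.321
grasp_force: 15.0
```

```bash
python3 d.py 0.5905 -0.2142 0.143 178.5
```

```text
t 9.32 turn 0.0052 delta [-0.0018 -0.0001  0.0268] tcp [ 0.5908 -0.2124  0.1698] j7 0.14 w 0.321
```

Call:
{"op": "send_path", "data": {
  "segments": [
    [[-0.0015, 0, 0.012, 0, 0.2], [0, 0, 0.006, 0, 0.2], [0, 0, 0.004, 0, 0.2], [0, 0, 0.004, 0, 0.2], [0, 0, 0, 0, 0.2], [0, 0, 0, 0, 0.2], [0, 0, 0, 0, 0.42], [0, 0, 0, 0, 0.42], [0, 0, -0.02, 0, 0.5], [0, 0, -0.05, 0, 0.5], [0, 0, -0.03, 0, 0.5]]
  ]
}}

```text
time_s: 10.7
tcp_pos: [0.5934, -0.2145, 0.2481]
ee_rot: [0.714, 0.7, 0.001, 0.001]
force: [0.5, -0.3, -0.4]
width: 0.499
grasp_force: 0.0
```

```bash
python3 d.py 0.58 0.17 0.2 88.5
```

```text
t 10.7 turn -1.5656 delta [0.0235 0.384  0.049 ] tcp [ 0.5934 -0.2145  0.2481] j7 0.16 w 0.499
```

Call:
{"op": "send_path", "data": {
  "segments": [
    [[0, 0, 0, -0.157, 0.55], [0, 0, 0, -0.157, 0.55], [0, 0, 0, -0.157, 0.55], [0, 0, 0, -0.157, 0.55], [0, 0, 0, -0.157, 0.55], [0, 0, 0, -0.157, 0.55], [0, 0, 0, -0.157, 0.55], [0, 0, 0, -0.157, 0.55], [0, 0, 0, -0.157, 0.55], [0, 0, 0, -0.153, 0.55], [0.0034, 0.055, 0, 0, 0.55], [0.0034, 0.055, 0, 0, 0.55], [0.0034, 0.055, 0, 0, 0.55], [0.0034, 0.055, 0, 0, 0.55], [0.0034, 0.055, 0.015, 0, 0.55], [0.0034, 0.055, 0.015, 0, 0.55], [0.0034, 0.054, 0.015, 0, 0.55], [0, 0, 0, 0, 0.55]]
  ]
}}

```text
time_s: 12.95
tcp_pos: [0.5766, 0.1763, 0.2001]
ee_rot: [0.009, 1.0, 0.002, -0.001]
force: [-0.2, -0.3, -0.2]
width: 0.548
grasp_force: 0.0
```

```bash
python3 d.py 0.5795 0.1690 0.0745 88.5
python3 - <<'E'
from h import *
cv2.imwrite("pics/top2.png",cv2.cvtColor(arm.camera("top"),cv2.COLOR_RGB2BGR))
cv2.imwrite("pics/side3.png",cv2.cvtColor(arm.camera("side"),cv2.COLOR_RGB2BGR))
t=cv2.imread("pics/top2.png");s=cv2.imread("pics/side3.png")
d=np.zeros((464,800,3),np.uint8)
d[:,:390]=cv2.resize(t[120:245,280:385],(390,464),interpolation=cv2.INTER_CUBIC)
d[:,400:]=cv2.resize(s[200:289,260:337+0],(400,464),interpolation=cv2.INTER_CUBIC)
d[:,400:]=cv2.resize(s[200:275,277:342],(400,464),interpolation=cv2.INTER_CUBIC)
cv2.imwrite("pics/check1.png",np.clip(d*1.5,0,255).astype(np.uint8))
E
```

```text
t 12.95 turn 0.009 delta [-0.0034 -0.0076  0.1256] tcp [0.5766 0.1763 0.2001] j7 0.83 w 0.548
```

View pics/check1.png

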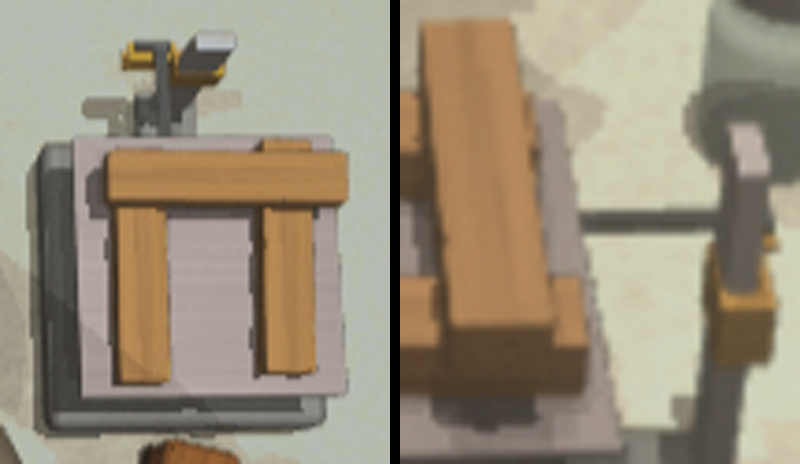

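The first slat lies crosswise near the post-side edge, with its top at crop corners (110,152) to (347,203). The pointer bar has sunk to side row 235.5. I'll check the numbers.

```bash
python3 - <<'E'
from h import *
np.set_printoptions(precision=4,suppress=True)
S=lambda p:(280+p[0]/3.713,120+p[1]/3.712)
def rect(q,z):
    P=[onz("top",*S(p),z) for p in q]; c=np.mean(P,0); ax=(P[0]+P[1]-P[2]-P[3])/2
    print("c",c,"yaw",np.degrees(np.arctan2(ax[1],ax[0])),"L",np.linalg.norm(ax),"W",np.linalg.norm(P[0]+P[3]-P[1]-P[2])/2, np.degrees(np.arctan2(*(P[1]-P[0])[[0,1]])))
rect([(75,137),(330,137),(347,395),(82,397)],.113)
rect([(110,152),(347,152),(347,203),(106,202)],.157)
def z(v0,u=324.8):
    o,a=ray("side",311,v0);_,b=ray("side",327,v0); return onplane("top",u,145,o,np.cross(a,b))
print(z(232),z(235.5))
E
```

```text
c [ 0.5453 -0.2131  0.113 ] yaw -0.47696867656975944 L 0.15858766687337145 W 0.15773478716904754 -179.25898285259225
c [ 0.5893 -0.2161  0.157 ] yaw -5.4534615676401765 L 0.03007188542935309 W 0.13916475295863123 -179.24719846295469
[ 0.6515 -0.1917  0.1177] [ 0.6537 -0.1934  0.1101]
```

```bash
python3 d.py 0.5795 0.1685 0.0745 88.7
```

```text
t 13.05 turn -0.002 delta [-0.0011 -0.0015  0.1261] tcp [0.5785 0.1702 0.2006] j7 0.83 w 0.55
```

Call:
{"op": "send_path", "data": {
  "segments": [
    [[-0.001, -0.0015, 0.05, 0, 0.55], [0, 0, 0.04, 0, 0.55], [0, 0, 0.026, 0, 0.55], [0, 0, 0.01, 0, 0.55], [0, 0, 0, 0, 0.55], [0, 0, 0, 0, 0.2], [0, 0, 0, 0, 0.2], [0, 0, 0, 0, 0.2], [0, 0, 0, 0, 0.2], [0, 0, -0.03, 0, 0.2], [0, 0, -0.05, 0, 0.2], [0, 0, -0.05, 0, 0.2], [0.037, -0.0425, 0, 0, 0.2], [0.037, -0.0425, 0, 0, 0.2], [0.037, -0.0425, 0, 0, 0.2], [0.037, -0.0425, 0, 0, 0.2], [0, 0, 0.06, 0, 0.2], [0, 0, 0.05, 0, 0.2], [0, 0, 0.03, 0, 0.2], [0, 0, 0, 0, 0.2]]
  ],
  "squeeze": 12
}}

```text
time_s: 15.55
tcp_pos: [0.4253, 0.0025, 0.0634]
ee_rot: [0.012, 1.0, -0.0, -0.003]
force: [0.2, 0.3, -1.0]
width: 0.318
grasp_force: 12.0
```

```bash
python3 d.py 0.43 0 0.010 88.7
```

```text
t 15.55 turn -0.0022 delta [-0.005  -0.0023  0.0533] tcp [0.4253 0.0025 0.0634] j7 0.81 w 0.318
```

Call:
{"op": "send_path", "data": {
  "segments": [
    [[-0.004, 0, 0.02, 0, 0.2], [0, 0, 0.008, 0, 0.2], [0, 0, 0.008, 0, 0.2], [0, 0, 0.008, 0, 0.2], [0, 0, 0.006, 0, 0.2], [0, 0, 0.003, 0, 0.2], [0, 0, 0, 0, 0.2], [0, 0, 0, 0, 0.5], [0, 0, 0, 0, 0.5], [0, 0, 0, 0, 0.5]]
  ],
  "squeeze": 5
}}

```text
time_s: 16.8
tcp_pos: [0.4313, 0.0024, 0.0119]
ee_rot: [0.013, 1.0, 0.0, -0.0]
force: [0.0, -0.1, -0.6]
width: 0.497
grasp_force: 0.0
```

```bash
python3 d.py 0.43 0 0.007 88.7
cat > ends.py <<'E'
from h import *
im=arm.camera("side"); hs=cv2.cvtColor(im,cv2.COLOR_RGB2HSV); y0=arm.read_state()["tcp_pos"][1]
for y in (y0+.008,y0+.004,y0-.004):
    o=[]
    for x in np.arange(.33,.54,.001):
        u,v=proj("side",(x,y,.022)); p=hs[int(round(v)),int(round(u))]
        o.append((5<p[0]<20 and p[1]>90))
    x=np.arange(.33,.54,.001)[np.array(o)]; print(round(y,4),x.min(),x.max(),len(x),"mid",(x.min()+x.max())/2)
E
python3 ends.py
```

```text
t 16.8 turn -0.0032 delta [ 0.0012 -0.0024  0.0049] tcp [0.4313 0.0024 0.0119] j7 0.68 w 0.497
0.0103 0.36700000000000005 0.5030000000000001 113 mid 0.43500000000000005
0.0063 0.36700000000000005 0.5050000000000001 115 mid 0.43600000000000005
-0.0017 0.36800000000000005 0.5050000000000001 115 mid 0.4365000000000001
```

Call:
{"op": "send_path", "data": {
  "segments": [
    [[-0.005, 0, 0.005, 0, 0.5], [0, 0, 0, 0, 0.5], [0, 0, 0, 0, 0.2], [0, 0, 0, 0, 0.2], [0, 0, 0, 0, 0.2], [0, 0, 0, 0, 0.2], [0, 0, -0.04, 0, 0.2], [0, 0, -0.0625, 0, 0.2], [0, 0, -0.0625, 0, 0.2], [0, 0, -0.05, 0, 0.2], [0, 0, 0, 0.157, 0.2], [0, 0, 0, 0.157, 0.2], [0, 0, 0, 0.157, 0.2], [0, 0, 0, 0.157, 0.2], [0, 0, 0, 0.157, 0.2], [0, 0, 0, 0.157, 0.2], [0, 0, 0, 0.157, 0.2], [0, 0, 0, 0.157, 0.2], [0, 0, 0, 0.157, 0.2], [0, 0, 0, 0.157, 0.2]]
  ],
  "squeeze": 15
}}

```text
time_s: 19.35
tcp_pos: [0.4358, 0.0022, 0.2217]
ee_rot: [0.718, 0.696, -0.0, -0.0]
force: [0.4, 0.2, 0.1]
width: 0.316
grasp_force: 15.0
```

```bash
python3 d.py 0.5005 -0.211 0.16 179
```

```text
t 19.35 turn -0.0126 delta [-0.212   0.0685  0.0616] tcp [0.4358 0.0022 0.2217] j7 -0.28 w 0.316
```

Call:
{"op": "send_path", "data": {
  "segments": [
    [[-0.053, 0.017, 0, -0.0126, 0.2], [-0.053, 0.017, 0, 0, 0.2], [-0.053, 0.017, 0, 0, 0.2], [-0.053, 0.0175, 0, 0, 0.2], [0, 0, 0.03, 0, 0.2], [0, 0, 0.028, 0, 0.2], [0, 0, 0, 0, 0.2], [0, 0, 0, 0, 0.2]]
  ]
}}

```text
time_s: 20.35
tcp_pos: [0.5019, -0.2107, 0.1645]
ee_rot: [0.711, 0.703, 0.0, 0.0]
force: [-0.4, 0.8, -1.0]
width: 0.319
grasp_force: 15.0
```

```bash
python3 d.py 0.5005 -0.211 0.134 179
```

```text
t 20.35 turn 0.0053 delta [-0.0003 -0.0014  0.0305] tcp [ 0.5019 -0.2107  0.1645] j7 0.13 w 0.319
```

Call:
{"op": "send_path", "data": {
  "segments": [
    [[0, -0.001, 0.015, 0.005, 0.2], [0, 0, 0.006, 0, 0.2], [0, 0, 0.005, 0, 0.2], [0, 0, 0.004, 0, 0.2], [0, 0, 0, 0, 0.2], [0, 0, 0, 0, 0.2], [0, 0, 0, 0, 0.42], [0, 0, 0, 0, 0.42], [0, 0, -0.02, 0, 0.5], [0, 0, -0.05, 0, 0.5], [0, 0, -0.04, 0, 0.5]]
  ]
}}

```text
time_s: 21.72
tcp_pos: [0.5007, -0.2108, 0.2455]
ee_rot: [0.713, 0.701, 0.0, 0.0]
force: [0.3, 0.0, -0.5]
width: 0.5
grasp_force: 0.0
```

```bash
python3 d.py 0.58 0.236 0.2 88.7
```

```text
t 21.73 turn -1.5654 delta [-0.0691  0.4485  0.0457] tcp [ 0.5007 -0.2108  0.2455] j7 0.17 w 0.5
```

Call:
{"op": "send_path", "data": {
  "segments": [
    [[0, 0, 0, -0.157, 0.55], [0, 0, 0, -0.157, 0.55], [0, 0, 0, -0.157, 0.55], [0, 0, 0, -0.157, 0.55], [0, 0, 0, -0.157, 0.55], [0, 0, 0, -0.157, 0.55], [0, 0, 0, -0.157, 0.55], [0, 0, 0, -0.157, 0.55], [0, 0, 0, -0.157, 0.55], [0, 0, 0, -0.153, 0.55], [-0.0086, 0.056, 0, 0, 0.55], [-0.0086, 0.056, 0, 0, 0.55], [-0.0086, 0.056, 0, 0, 0.55], [-0.0086, 0.056, 0, 0, 0.55], [-0.0086, 0.056, 0, 0, 0.55], [-0.0086, 0.056, 0.015, 0, 0.55], [-0.0086, 0.056, 0.015, 0, 0.55], [-0.0086, 0.056, 0.015, 0, 0.55], [0, 0, 0, 0, 0.55], [0, 0, 0, 0, 0.55]]
  ]
}}

```text
time_s: 24.22
tcp_pos: [0.5791, 0.2348, 0.1985]
ee_rot: [0.011, 1.0, -0.001, -0.0]
force: [0.5, -0.8, -0.2]
width: 0.55
grasp_force: 0.0
```

```bash
python3 d.py 0.581 0.2357 0.0745 88.7
python3 - <<'E'
from h import *
cv2.imwrite("pics/top3.png",cv2.cvtColor(arm.camera("top"),cv2.COLOR_RGB2BGR))
cv2.imwrite("pics/side4.png",cv2.cvtColor(arm.camera("side"),cv2.COLOR_RGB2BGR))
t=cv2.imread("pics/top3.png");s=cv2.imread("pics/side4.png")
d=np.zeros((464,800,3),np.uint8)
d[:,:390]=cv2.resize(t[120:245,280:385],(390,464),interpolation=cv2.INTER_CUBIC)
d[:,400:]=cv2.resize(s[200:275,277:342],(400,464),interpolation=cv2.INTER_CUBIC)
cv2.imwrite("pics/check2.png",np.clip(d*1.5,0,255).astype(np.uint8))
E
```

```text
t 24.23 turn 0.0005 delta [-0.002   0.0011  0.124 ] tcp [0.5791 0.2348 0.1985] j7 0.71 w 0.55
```

View pics/check2.png

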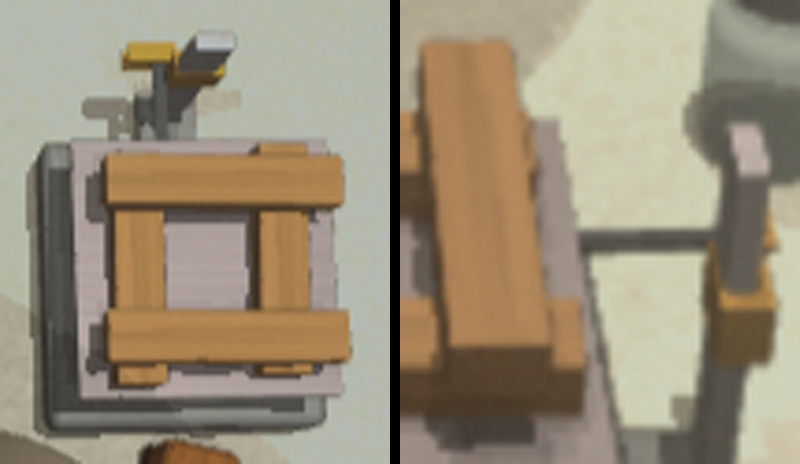

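Two crosswise slats now lie in place as layer 2. In the top view the pointer tip has passed under the upper prong, and the bar is at side row 238.8. I need to know which prong is which, so I'll classify the pixels numerically.

```bash
python3 - <<'E'
import cv2,numpy as np
def g(im,r,c):
    h=cv2.cvtColor(im,cv2.COLOR_BGR2HSV); 
    return ["".join('B' if 8<=p[0]<=28 and p[1]>110 else ('#' if p[2]<75 else ('+' if p[2]<105 else '.')) for p in h[y,c[0]:c[1]]) for y in range(*r)]
A=[g(cv2.imread(f"pics/{n}.png"),(226,262),(320,346)) for n in("side0","side3","side4")]
for i,l in enumerate(zip(*A)): print(226+i,"  ".join(l))
A=[g(cv2.imread(f"pics/{n}.png"),(126,150),(308,346)) for n in("top0","top3")]
for i,l in enumerate(zip(*A)): print(126+i,"  ".join(l))
im=cv2.imread("pics/side4.png"); print(im[234:244,334:341].max(2)); print(cv2.imread("pics/side0.png")[228:244,334:341].max(2))
E
```

```text
226 .......++###.....#########  .......++###.....+########  .......++###.....+########
227 .........###.....#########  .........###.....#########  .........###.....#########
228 .........+##+++++#######++  .........+##+++++#######++  .........+##+++++#######++
229 .........+#########+++++..  .........+#######+++++++..  .........+#######+++++++..
230 ++################........  .........########.........  .........+#######.........
231 ##################........  .........#######+.........  .........#######+.........
232 ##################+.......  .........#######+.........  .........#######+.........
233 ++###++###########+.......  ........+########.........  .........#######+.........
234 ........+########+........  #################+........  ........+#######+.........
235 ........+########.........  #################+........  ........+#######+.........
236 ........+########.........  ##################........  ........+#######+.........
237 ........+########+........  ++++++++#########+........  ################BB........
238 ........########BB........  ........########BB......
[... 4131 characters left out ...]
125 136 138 138]
 [ 66  71 105 123 132 138 139]
 [ 66  72  98 108 118 137 140]
 [ 66  73  75  93 112 136 140]
 [ 67  78  96 129 136 139 139]
 [ 67  83 116 135 138 139 139]
 [ 68  91 117 132 137 138 137]]
[[ 89  88  84  66  63  64  65]
 [ 68  67  66  64  74  76  78]
 [ 65  65  65  68 106 111 114]
 [ 64  64  65  68 105 123 125]
 [ 66  65  64  66  92 124 128]
 [ 64  64  61  65  88 124 129]
 [ 64  65  67  99 122 128 131]
 [ 64  64  70 115 127 126 130]
 [ 64  64  68 114 133 129 129]
 [ 64  64  67  85 130 136 137]
 [ 64  67  91 101 126 137 138]
 [ 64  69  89  97 116 135 138]
 [ 64  74  79  90 111 135 138]
 [ 65  81 110 130 135 138 139]
 [ 65  83 116 134 137 137 138]
 [ 67  90 115 131 136 137 137]]
```

Reading the pixels: the upper prong is at side rows 237–240, the lower one at 244–247, so the middle is about row 242.2. The pointer is now at row 238.5, level with the upper prong. At about 3.5 px per slat, exactly one more slat should centre it, so I'll fetch the third.

Call:
{"op": "send_path", "data": {
  "segments": [
    [[-0.002, 0.001, 0.05, 0, 0.55], [0, 0, 0.04, 0, 0.55], [0, 0, 0.024, 0, 0.55], [0, 0, 0.01, 0, 0.55], [0, 0, 0, 0, 0.55], [0, 0, 0, 0, 0.2], [0, 0, 0, 0, 0.2], [0, 0, 0, 0, 0.2], [0, 0, 0, 0, 0.2], [0, 0, -0.03, 0, 0.2], [0, 0, -0.05, 0, 0.2], [0, 0, -0.055, 0, 0.2], [0.025, -0.0465, 0, 0, 0.2], [0.025, -0.0465, 0, 0, 0.2], [0.025, -0.0465, 0, 0, 0.2], [0.025, -0.0465, 0, 0, 0.2], [0.025, -0.0465, 0, 0, 0.2], [0.02, 0, 0, 0, 0.2], [0, 0, 0, 0, 0.2]]
  ],
  "squeeze": 12
}}

```text
time_s: 26.7
tcp_pos: [0.4298, 0.0066, 0.2098]
ee_rot: [0.012, 1.0, -0.001, -0.001]
force: [0.2, 0.1, -0.3]
width: 0.316
grasp_force: 12.0
```

```bash
python3 d.py 0.43 0 0.062 88.7
```

```text
t 26.7 turn -0.0003 delta [-0.0006 -0.0064  0.1478] tcp [0.4298 0.0066 0.2098] j7 1.05 w 0.316
```

Call:
{"op": "send_path", "data": {
  "segments": [
    [[0, 0, 0.06, 0, 0.2], [0, 0, 0.06, 0, 0.2], [0, 0, 0.028, 0, 0.2], [0, 0, 0.018, 0, 0.2], [0, 0, 0.008, 0, 0.2], [0, 0, 0.008, 0, 0.2], [0, 0, 0.008, 0, 0.2], [0, 0, 0.006, 0, 0.2], [0, 0, 0.003, 0, 0.2], [0, 0, 0, 0, 0.2], [0, 0, 0, 0, 0.5], [0, 0, 0, 0, 0.5], [0, 0, 0, 0, 0.5]]
  ],
  "squeeze": 5
}}

```text
time_s: 28.32
tcp_pos: [0.4311, 0.0073, 0.0109]
ee_rot: [0.011, 1.0, 0.0, -0.0]
force: [0.2, -0.2, 0.1]
width: 0.498
grasp_force: 0.0
```

```bash
python3 d.py 0.43 0 0.007 88.7; python3 ends.py
```

```text
t 28.32 turn 0.0003 delta [ 0.0009 -0.0073  0.0039] tcp [0.4311 0.0073 0.0109] j7 0.6 w 0.498
0.0153 0.36900000000000005 0.5180000000000002 126 mid 0.4435000000000001
0.0113 0.36700000000000005 0.5170000000000001 127 mid 0.44200000000000006
0.0033 0.36800000000000005 0.5170000000000001 127 mid 0.4425000000000001
```

Call:
{"op": "send_path", "data": {
  "segments": [
    [[-0.0065, 0, 0.004, 0, 0.5], [0, 0, 0, 0, 0.5], [0, 0, 0, 0, 0.2], [0, 0, 0, 0, 0.2], [0, 0, 0, 0, 0.2], [0, 0, 0, 0, 0.2], [0, 0, -0.04, 0, 0.2], [0, 0, -0.0625, 0, 0.2], [0, 0, -0.0625, 0, 0.2], [0, 0, -0.05, 0, 0.2], [-0.026, -0.044, 0, 0, 0.2], [-0.026, -0.044, 0, 0, 0.2], [-0.026, -0.044, 0, 0, 0.2], [-0.026, -0.044, 0, 0, 0.2], [0, 0, 0.02, 0, 0.2], [0, 0, 0.02, 0, 0.2], [0, 0, 0, 0, 0.2], [0, 0, 0, 0, 0.2]]
  ],
  "squeeze": 15
}}

```text
time_s: 30.62
tcp_pos: [0.5378, -0.1709, 0.1823]
ee_rot: [0.011, 1.0, -0.0, -0.0]
force: [-0.1, 0.9, -0.1]
width: 0.313
grasp_force: 15.0
```

```bash
python3 d.py 0.546 -0.168 0.146 89
```

```text
t 30.62 turn -0.0044 delta [-0.0081  0.0031  0.0363] tcp [ 0.5378 -0.1709  0.1823] j7 1.32 w 0.313
```

Call:
{"op": "send_path", "data": {
  "segments": [
    [[-0.0081, 0.003, 0, -0.0044, 0.2], [0, 0, 0.015, 0, 0.2], [0, 0, 0.009, 0, 0.2], [0, 0, 0.005, 0, 0.2], [0, 0, 0.004, 0, 0.2], [0, 0, 0.003, 0, 0.2], [0, 0, 0, 0, 0.2], [0, 0, 0, 0, 0.2], [0, 0, 0, 0, 0.42], [0, 0, 0, 0, 0.42], [0, 0, -0.02, 0, 0.5], [0, 0, -0.05, 0, 0.5], [0.05, 0.02, -0.03, 0, 0.5], [0.06, 0.02, 0, 0, 0.5], [0.0, 0.06, 0, 0, 0.5], [0, 0.06, 0, 0, 0.5], [0, 0, 0, 0, 0.5], [0, 0, 0, 0, 0.5], [0, 0, 0, 0, 0.5], [0, 0, 0, 0, 0.5]]
  ]
}}

```text
time_s: 33.12
tcp_pos: [0.4393, -0.0078, 0.2456]
ee_rot: [0.01, 1.0, -0.0, -0.001]
force: [-0.1, 0.1, 0.4]
width: 0.5
grasp_force: 0.0
```

```bash
python3 - <<'E'
from h import *
cv2.imwrite("pics/top5.png",cv2.cvtColor(arm.camera("top"),cv2.COLOR_RGB2BGR))
cv2.imwrite("pics/side5.png",cv2.cvtColor(arm.camera("side"),cv2.COLOR_RGB2BGR))
t=cv2.imread("pics/top5.png");s=cv2.imread("pics/side5.png")
d=np.zeros((600,800,3),np.uint8)
d[:464,:390]=cv2.resize(t[120:245,280:385],(390,464),interpolation=cv2.INTER_CUBIC)
d[:464,400:]=cv2.resize(s[190:283,270:350],(400,464),interpolation=cv2.INTER_CUBIC)
d[464:600,:400]=cv2.resize(s[120:256,60:460],(400,136))
d[464:600,400:700]=cv2.resize(t[140:276,50:350],(300,136))
cv2.imwrite("pics/check3.png",np.clip(d*1.5,0,255).astype(np.uint8))
for n in ("side0","side3","side4","side5"):
    g=cv2.imread(f"pics/{n}.png").max(2)[226:247,314:325].astype(float).mean(1); w=np.clip(110-g,0,None); print(n,(w*np.arange(226,247)).sum()/w.sum(),w.round())
h=cv2.cvtColor(s,cv2.COLOR_BGR2HSV)
for y in range(232,252): print(y,"".join('B' if 8<=p[0]<=28 and p[1]>110 else('#' if p[2]<75 else('+' if p[2]<105 else '.')) for p in h[y,316:346]))
E
```

```text
side0 231.57231404958677 [ 0.  0.  0.  0. 32. 51. 54. 39.  0.  0.  0.  0.  0.  0.  0.  0.  0.  0.
  0.  0.  0.]
side3 235.39654269250914 [ 0.  0.  0.  0.  0.  0.  0.  0. 41. 51. 54. 28.  0.  0.  0.  0.  0.  0.
  0.  0.  0.]
side4 238.47144340602284 [ 0.  0.  0.  0.  0.  0.  0.  0.  0.  0.  0. 37. 51. 54. 33.  0.  0.  0.
  0.  0.  0.]
side5 241.63230429988974 [ 0.  0.  0.  0.  0.  0.  0.  0.  0.  0.  0.  0.  0.  0. 26. 49. 52. 39.
  0.  0.  0.]
232 .............#######+.........
233 .............#######+.........
234 ............+#######+.........
235 ............+#######+.........
236 ............+#######+.........
237 ............+#######BB........
238 ............########BB........
239 ...........+########BB........
240 +++++++++##+#######+++........
241 ###########B#######++.........
242 ###################++.........
243 ####+++++###B######+B.........
244 ..........+#B######BB.........
245 ..........+#B######BB.........
246 ..........##BB#####BB.........
247 ..........##BB++++BBBB........
248 ..........##BBBBBBBBBB........
249 ..........+#BBBBBBBBBB........
250 ..........+##BBBBBBBB+........
251 ..........+##BBBBBBBB+........
```

View pics/check3.png

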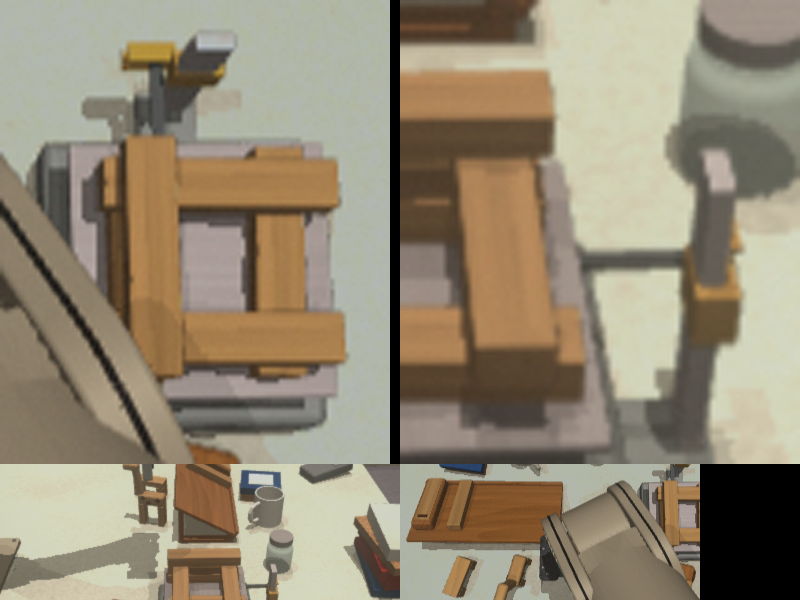

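The tower looks right: layer 3 is one slat near the +y edge, with the pencil case and one slat left in the rack. The pointer is at side row 241.6. I'll check the prong heights geometrically, because rows mix y and z.

```bash
python3 - <<'E'
from h import *
np.set_printoptions(precision=4,suppress=True)
def z(v0,u,vt):
    o,a=ray("side",314,v0);_,b=ray("side",324,v0); return onplane("top",u,vt,o,np.cross(a,b))
for v0,u in((231.57,324.8),(241.63,322.3)): print("pointer",z(v0,u,148))
t=cv2.imread("pics/top5.png");h=cv2.cvtColor(t,cv2.COLOR_BGR2HSV)
for y in range(129,147): print(y,"".join('B' if 8<=p[0]<=28 and p[1]>110 else('#' if p[2]<75 else('+' if p[2]<105 else '.')) for p in h[y,308:344]), t[y,316:318].max(1))
for zz in(.094,.098,.102,.106,.110):
    xf=onz("top",318,131.7,zz); l=onz("top",312.9,135,zz)
    print(zz,"xfar",xf[0],"yleft",l[1],[proj("side",(xf[0],y,zz)).round(1).tolist() for y in(-.17,-.18,-.19,-.2,-.205)])
print("post top",onz("top",338,131,.156), onz("top",333,131,.156),onz("top",343,131,.156))
# post right silhouette: post +x face edges
E
```

```text
pointer [ 0.6442 -0.1912  0.1186]
pointer [ 0.6516 -0.1912  0.0922]
129 ........................+........... [122 122]
130 .......................++........... [123 122]
131 ......................+##........... [119 119]
132 ......BBBBBBBBBBBBB...###........... [118 119]
133 ......BBBBBBBBBBBBB..+###++++++++++. [120 120]
134 ....+BBBBBBBBBBBBBBBB#############.. [119 119]
135 ....+BBBBBBBBBBBBBBB#############+.. [119 119]
136 ....+BBBBBBBBBBBBBBB#############... [82 81]
137 ....+BBBBBBB####BBBB###########++... [58 60]
138 ....+BBBBBBB####BBBB###########B+... [75 75]
139 ............####+BBB#########BBB.... [109 109]
140 ............####+BBBBBBBBBBBBBBB+... [118 121]
141 ............#####BBBBBBBBBBBBBB+.... [118 122]
142 ............#####BBBBBBBBBBBBB+..... [112 117]
143 ............###############+++...... [108 116]
144 .........+++##############.......... [107 101]
145 ........++++#############........... [85 87]
146 ++++++..#################........... [60 62]
0.094 xfar 0.6907205967216689 yleft -0.1702301869939896 [[336.1, 233.3], [337.0, 236.6], [337.9, 240.0], [338.8, 243.4], [339.3, 245.1]]
0.098 xfar 0.6894354771729846 yleft -0.1694559094815157 [[335.6, 231.8], [336.5, 235.1], [337.4, 238.5], [338.3, 241.9], [338.8, 243.6]]
0.102 xfar 0.6881503576243004 yleft -0.1686816319690418 [[335.2, 230.3], [336.1, 233.6], [337.0, 236.9], [337.9, 240.4], [338.4, 242.1]]
0.106 xfar 0.6868652380756162 yleft -0.1679073544565679 [[334.7, 228.7], [335.6, 232.1], [336.5, 235.4], [337.4, 238.9], [337.9, 240.6]]
0.11 xfar 0.6855801185269319 yleft -0.167133076944094 [[334.3, 227.2], [335.2, 230.5], [336.1, 233.9], [337.0, 237.3], [337.5, 239.1]]
post top [ 0.6719 -0.2137  0.156 ] [ 0.672  -0.2028  0.156 ] [ 0.6718 -0.2247  0.156 ]
```

Call:
{"op": "send_path", "data": {
  "segments": [
    [[0, 0, 0, 0, 0.5], [0, 0, 0, 0, 0.5], [0, 0, 0, 0, 0.5], [0, 0, 0, 0, 0.5]]
  ]
}}

```text
time_s: 33.72
tcp_pos: [0.4394, -0.0065, 0.2458]
ee_rot: [0.009, 1.0, 0.0, -0.0]
force: [0.1, 0.0, -0.3]
width: 0.501
grasp_force: 0.0
```

```bash
python3 - <<'E'
from h import *
S=lambda p:(280+p[0]/3.713,120+p[1]/3.712)
print(np.mean([onz("top",*S(p),.162) for p in((125,138),(173,137),(181,376),(132,375))],0))
g=arm.camera("side").max(2)[226:247,314:325].astype(float).mean(1); w=np.clip(110-g,0,None); print((w*np.arange(226,247)).sum()/w.sum())
print(arm.job_done())
E
```

```text
[ 0.54341729 -0.16928942  0.162     ]
241.63340683572218
the job is handed in; nothing more can be done
None
```

I laid three slats crosswise on the bottom two and handed the job in at about 34 s; by camera measurement the pointer hangs within about 2 mm of midway between the prongs, and the fourth slat stays in the rack.

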